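Jack up the microscope plinth and hold it

ROBOT

A 6-joint arm with a two-finger parallel gripper is mounted at the origin on the work surface. World frame = base frame: x ahead of the robot, y to its left, z up, the work surface at z = 0. Lengths are in mm, angles in rad, forces in N, time in s.
With the tool pointing down it reaches from about 275 to 775 mm from the base axis. Payload 14.6 kg.
Tool frame: the origin (TCP) lies at the very end of the fingers, on their centre line; the grasp point (between the pads) lies 19 mm behind it; z points along the fingers, y is the line along which they close (so a half turn about z gives the same grasp; the last joint's range is limited). The gripper opens to 85 mm and grips with 20 to 120 N. Pads are 22 mm wide; open, the fingers measure 114 mm over their backs; the gripper's body (76 mm by 85 mm) begins 54 mm behind the grasp point. The pads swing forward as they close: fully open they stand 13 mm farther back than shut.
Start: joints at [-1.467, 0.263, -0.048, 1.259, 0, 1.415], TCP at [134.352, -507.521, 231.278] pointing down, gripper open.
Joint ranges: [-2.65, 2.65], [-0.89, 1.7], [-1.18, 1.37], [-2.13, 2.11], [-1.35, 1.29], [-3.14, 3.14]. Speed limits (rad/s): [1.89, 1.89, 2.57, 2.79, 3.14, 3.14].

INTERFACE

Orientations are given as a unit quaternion [w, x, y, z].
In Python, from station import ctrl gives the robot as it stands.
- The arm moves only by the tool step_arm, never from a script. Its argument "targets" is a list of rows, each a list of 5 numbers: the opening, from 0 (shut) to 1 (fully open), then the shift along the tool's x, y, z each as a share of 0.4 m, from -1 to 1, then the turn about the tool's z as a share of 360 degrees, from -1 to 1. A call has 1 to 12 rows; each row shifts and turns the commanded pose from where the row before left it, along the tool's axes as they then stand; what a row does not reach is not made up. A row lasts 1/8 s, in which the tool goes at most 62.5 mm and 10.7 degrees, less where a joint would pass 70% of its speed; a pose out of reach is approached as far as the arm can. A call with a number of a shift or a turn outside -1 to 1 is refused whole. A call with a gripper value outside its range is refused whole. The fingers move at their own pace and stop on an object; "force" is the grip in N (left out, the last holds). Time passes only in rows, so rows that do not move let the fingers close. It gives the time, the measured TCP pose, the force, the opening and the grip force at its end, in the units of the state.
- ctrl.get_state(): the state, without advancing time (a new reading comes with each control period).
- ctrl.camera(name): name is "scene" or "top" or "wrist"; returns the picture (400x640x3 uint8, red, green, blue); there is no depth.
- ctrl.camera_params(name): a dict with "intrinsics" (3x3 intrinsics, pixels), "k1" (the pictures are not rectified: a ray, as slopes to the right and down, at radius r is drawn at 1 + k1 r^2 times it, then the intrinsics apply), "R" (3x3) and "t" (3): a world point X has camera coordinates R X + t. Camera axes: x right, y down, z forward; pixel columns grow to the right and rows downward; lengths in mm; the calibration is good to about 2 mm. A picture is of the moment at which its call begins: read the wrist's pose just before it. camera_params takes no time and is no camera call; for the wrist camera it gives the pose at the moment of the call.
- ctrl.finish_job(): hands the job in; it is judged then, once.
Trained networks look in the newest picture that a camera, given by its name, has taken for a name from the list of things; names that differ only in an ending like _2 or _b are one class to them, and where a whole thing is asked for, a point or a joint stands for the part that bears it (a point fixed in the world has none). Each returns a list of dicts, best first, with "p" (0 to 1); they miss things now and then, are a little off and sometimes report something else, mostly with a low value. They report only what shows in the picture. A call takes as long as a camera call.
- ctrl.masks_of(camera, name): "region" (400x640 bool, what is visible of it) and "position" ([column, row] in pixels, amid what is visible of it).
The state is a dict: "time_s": time; "joint_positions": joint angles; "joint_velocities": joint speeds; "joint_torque": joint torques, N m; "tcp_pos": TCP position; "eef_rot": TCP orientation; "force": force on the tool from outside, world axes, zero at the start; "torque": the same for the moment, N m; "grip_width": opening from 0.0 (shut) to 1.0 (fully open); "finger_force": force on a finger pad.
Only numpy, scipy, OpenCV 4.12 (cv2) and the standard library are available. Lean on these libraries where they do the work, as an engineer would, in place of code of your own. Each camera call takes 0.05 s, during which the arm holds its last target. There are 200 camera calls.

TASK

Set the red lever jack on the bench with its saddle centred under the microscope's yellow lift pad, then pump the handle: one full stroke down, let it come all the way back up, then press it fully down again and finish while still holding it down, so that the plinth stays raised for fitting the new foot. Do not touch the microscope or its plinth with the robot, and leave everything else on the bench where it is.

Things in the scene. Friction and masses are not known exactly. Their poses are not given: they have to be found in the camera images.
- jack: Loose red lever jack, 0.75 to 1 kg. Origin: base underside; z up, x to the saddle end, -x to the handle. Dark base plate 10 mm thick, 70 mm wide, x = -130 to +95 mm. Carry it by the red body block, gripped across y from above: 44 mm wide, x = -50 to +25 mm, top 66 mm high, clear on both sides and above. A red collar (radius 20, 40 mm high) at x = +70 mm holds the saddle.
- saddle_top (a point): Centre of the top of the jack's round steel saddle (30 mm across), at x = +70, y = 0 in the jack's frame, 50 mm above the bench when the handle is up. It rises 22 mm over the handle's full stroke (44 mm per rad) and sinks again as the handle comes up.
- jack_handle (a joint): Pump handle angle (rad): 0 = fully up, slanting 0.45 rad above level; 0.5 = fully down on its stop, 0.05 rad below level. Hinge along y at x = -45, z = 52 mm in the jack's frame; the handle points to -x. A spring brings it back up when let go, even unloaded. Pushing the grip down takes 3 to 5 N unloaded, 10 to 20 N with the plinth's weight.
- handle_grip (a point): Centre of the upper face of the black rubber handle grip (paddle 60 mm long, 32 mm wide, 14 mm thick), 145 mm from the handle hinge and 7 mm above its line; 121 mm above the bench when up, 52 mm when fully down. Press here from above, for example with the closed fingertips.
- microscope: White microscope, 440 mm tall, 6 to 9 kg, on a dark plinth plate 250 (x) by 220 mm (y), 12 mm thick, underside 62 mm above the bench. It tips up about its +y edge. Origin: middle of that hinge line, 62 mm up; y points from lift pad to hinge, z up. From its -y edge (y = -220) a lift tab 50 mm wide, 12 mm thick, sticks out to y = -305 mm, clear on the -y side and below.
- lift_pad (a point): Centre of the underside of the lift pad, a yellow disc 36 mm across under the tab, 58 mm above the bench at rest (a yellow disc on top of the tab marks it); at (0, -280, -4) mm in the microscope's frame, same axes. With the jack below it, the saddle meets it after about 0.18 rad of handle stroke; a full stroke lifts it about 14 mm.
- tip_box: Bystander: orange box, 57 x 57 x 39 mm; origin at its underside.
- oil: Bystander: amber oil bottle, 32 mm across, 70 mm high; origin at its underside.
- spare_foot: Bystander: the new black rubber foot, 40 mm across, 32 mm high; origin at its underside.

How it is judged (in metres and radians):
On the way, in this order (a step that is already met when the one before it is completed fails the run):
1. the jack stands flat on the bench, handle up, its saddle under the yellow lift pad (horizontal distance between saddle_top and lift_pad below 0.012 m and angle between jack's own z axis and vertical below 0.06 rad and height (world z) of jack below 0.006 m and value of joint jack_handle below 0.08 rad and linear speed of jack below 0.02 m/s), for 0.2 s.
2. first stroke: handle fully down, pad raised (horizontal distance between saddle_top and lift_pad below 0.012 m and value of joint jack_handle above 0.42 rad and height (world z) of lift_pad above 0.065 m), for 0.1 s.
3. the handle is let all the way back up and the plinth is down again (horizontal distance between saddle_top and lift_pad below 0.012 m and value of joint jack_handle below 0.08 rad and height (world z) of lift_pad below 0.06 m), for 0.1 s.
At the end, for the whole second after the job is handed in: After one full stroke down and up, the fingers hold the handle down (above 0.42 rad, force above 3 N); the jack stands flat, saddle within 12 mm (horizontally) of the lift pad's centre; the pad is over 65 mm above the bench (58 at rest) and the jack bears over 10 N of the plinth (all of step 2 and angle between jack's own z axis and vertical below 0.06 rad and height (world z) of jack below 0.006 m and contact force between jack and microscope above 10 N and contact force between the fingers and jack above 3 N and linear speed of jack below 0.02 m/s); the arm keeps its last pose, push and grip.
It fails at once if the robot touches the microscope or its plinth (contact force between any of the arm, the fingers and microscope above 2 N).
It fails at once if a bystander (orange box, oil bottle, spare foot) is moved (distance of any of tip_box, oil, spare_foot from where it was at the start of the episode above 0.02 m).
It also fails if it takes over 59 s, if anything falls off the work surface, if the arm or the gripper's body presses on something with over 40 N, if the wrist force passes 120 N, or if a joint passes its speed limit or range.

## Working session

There is one attempt and no reset: what is moved stays moved. The work goes in short steps, Python scripts to look and compute and a tool call to move; the robot and the scene stay as the last step left them, time stands still between calls to the robot, and variables do not carry over. Pictures are saved under pics/ and viewed, at most 10 in all, crops included, and the job is handed in when it is done.

Besides the shell and the picture viewer there is one more tool, called after ">>>" as name([rows], argument=value, ...), one row to a line, values as JSON. step_arm: Moves the arm, as the interface text tells. Its arguments: {"type":"object","properties":{"targets":{"type":"array"},"force":{"type":"number"}},"required":["targets"]}

```bash
mkdir -p pics; cat > h.py <<'E'
import numpy as np, cv2
from station import ctrl
def snap(n,f):
    im=ctrl.camera(n); cv2.imwrite('pics/'+f,im[:,:,::-1]); return im
def ray(n,px):
    P=ctrl.camera_params(n);K=np.array(P['intrinsics']);k=P['k1'];R=np.array(P['R']);t=np.array(P['t'])
    d=np.linalg.inv(K)@np.array([px[0],px[1],1.]);u=d[:2].copy()
    for _ in range(30): u=d[:2]/(1+k*(u@u))
    return -R.T@t, R.T@np.array([u[0],u[1],1])
def atz(n,px,z):
    c,d=ray(n,px); return c+d*(z-c[2])/d[2]
def proj(n,X):
    P=ctrl.camera_params(n);K=np.array(P['intrinsics']);R=np.array(P['R']);t=np.array(P['t'])
    c=R@np.array(X,float)+t;u=c[:2]/c[2];u=u*(1+P['k1']*(u@u));return (K@[u[0],u[1],1])[:2]
E
python3 - <<'E'
from h import *
np.set_printoptions(precision=1,suppress=True)
a=snap('top','top.png');
for n in ['jack','saddle_top','jack_handle','handle_grip','microscope','lift_pad','tip_box','oil','spare_foot']:
    for m in ctrl.masks_of('top',n)[:2]: print(n,m['p'],m['position'],m['region'].sum())
b=snap('scene','scene.png')
for n in ['jack','lift_pad','saddle_top','handle_grip']:
    for m in ctrl.masks_of('scene',n)[:2]: print(n,m['p'],m['position'],m['region'].sum())
for n in ['top','scene']: print(n,ray(n,(320,200)))
s=ctrl.get_state();print(s['time_s'],s['tcp_pos'],s['eef_rot'])
E
```

```text
saddle_top 0.45 [426.4, 229.2] 70
jack_handle 0.55 [415.8, 164.7] 369
handle_grip 0.84 [418.2, 163.7] 369
microscope 0.6 [236.0, 187.5] 7484
lift_pad 0.68 [237.9, 187.5] 7181
tip_box 0.51 [319.8, 220.7] 295
oil 0.67 [287.4, 159.8] 98
oil 0.39 [317.8, 221.9] 316
jack 0.86 [233.8, 187.2] 1651
lift_pad 0.79 [425.7, 226.6] 15607
lift_pad 0.36 [341.5, 212.0] 498
saddle_top 0.54 [251.0, 166.2] 53
handle_grip 0.52 [210.9, 186.0] 202
top (array([ 430.2,   93.5, 1595.1]), array([ 0.1,  0. , -1. ]))
scene (array([1305.9,  586.4,  693.6]), array([-0.7, -0.5, -0.6]))
0.75 [ 134.4 -507.5  231.3] [0.  1.  0.1 0. ]
```

View pics/top.png

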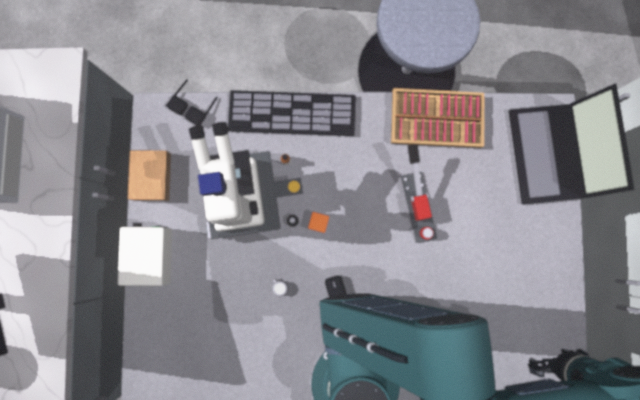

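View pics/scene.png

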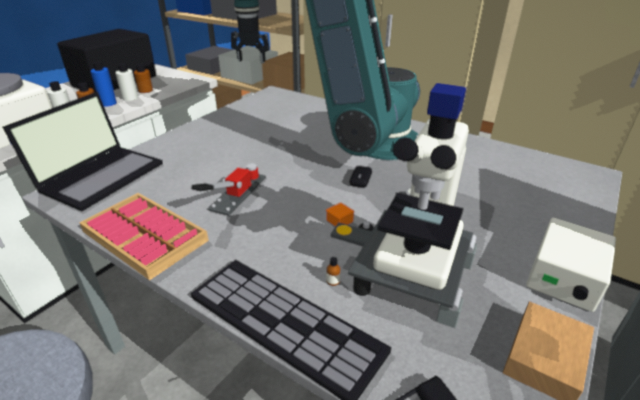

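The top view shows the jack at about (423,205), with its saddle at (428,233) and its grip at (414,154). The yellow pad mark is at (294,187), the oil bottle at (285,159), the foot at (292,220) and the orange box at (318,222). The lift tab points right, which is world -y. The networks' lift_pad and microscope masks cover the whole microscope, so I'll refine these positions with the wrist camera.

```bash
python3 - <<'E'
from h import *
np.set_printoptions(precision=1,suppress=True)
for n,px,z in [('saddle',(428,233),50),('body',(423,207),66),('grip',(414,154),121),('pad',(294,187),75),('oil',(285,159),70),('foot',(292,220),32),('box',(318,222),39)]:
    print(n,atz('top',px,z))
print('sc saddle',atz('scene',(251,166),50),'pad',atz('scene',(344,230),75))
print(ctrl.camera_params('top')['intrinsics'],ctrl.camera_params('wrist'))
for n in ['top']:
  im=cv2.imread('pics/top.png')[130:260,270:450]; cv2.imwrite('pics/tc.png',cv2.resize(im,None,fx=4.4,fy=4.4,interpolation=cv2.INTER_CUBIC))
import numpy as np
from scipy.spatial.transform import Rotation as R
q=ctrl.get_state()['eef_rot'];print(R.from_quat([q[1],q[2],q[3],q[0]]).as_matrix())
E
```

```text
saddle [ 474.2 -230.8   50. ]
body [ 555.  -213.2   66. ]
grip [ 712.8 -177.6  121. ]
pad [615.6 190.7  75. ]
oil [705.1 220.4  70. ]
foot [514.8 198.8  32. ]
box [508.4 115.8  39. ]
sc saddle [ 476.4 -223.6   50. ] pad [617.8 197.3  75. ]
[[490.5   0.  322.3]
 [  0.  490.5 194.8]
 [  0.    0.    1. ]] {'intrinsics': array([[295. ,   0. , 326.7],
       [  0. , 295. , 208.2],
       [  0. ,   0. ,   1. ]]), 'k1': -0.021842574754174594, 'R': array([[ 0.3, -1. , -0. ],
       [-0.9, -0.2,  0.3],
       [-0.3, -0.1, -1. ]]), 't': array([-525. ,  -38.4,  379.1])}
[[ 1.   0.3  0. ]
 [ 0.3 -1.  -0. ]
 [ 0.   0.  -1. ]]
```

>>> step_arm([
  [1,0.12,-0.044,0,0],
  [1,0.12,-0.044,0,0],
  [1,0.12,-0.044,0,0],
  [1,0.12,-0.044,0,0],
  [1,0.12,-0.044,0,0],
  [1,0.12,-0.044,0,0],
  [1,0.12,-0.044,0,0],
  [1,0.12,-0.044,0,0],
  [1,0.12,-0.044,0,0],
  [1,0.12,-0.044,0,0],
])

```text
time_s: 2.0
tcp_pos: [554.6, -213.3, 231.3]
eef_rot: [0.0, 0.992, 0.129, 0.0]
force: [0.5, -0.5, 1.7]
grip_width: 0.997
finger_force: 0.0
```

>>> step_arm([
  [1,0,0,0,-0.029],
  [1,0,0,0,-0.029],
  [1,0,0,0,-0.029],
  [1,0,0,0,-0.029],
  [1,0,0,0,-0.029],
  [1,0,0,0,-0.029],
  [1,0,0,0,-0.029],
  [1,0,0,0,-0.029],
  [1,0,0,0,-0.029],
])

```text
time_s: 3.12
tcp_pos: [553.3, -214.6, 231.3]
eef_rot: [-0.0, 0.58, 0.815, -0.0]
force: [-0.0, -0.3, -0.3]
grip_width: 1.004
finger_force: 0.0
```

>>> step_arm([
  [1,0,0,0,-0.029],
  [1,0,0,0,-0.029],
  [1,0,0,0,-0.029],
  [1,0,0,0,-0.029],
  [1,0,0,0,-0.029],
  [1,0,0,0,-0.029],
  [1,0,0,0,-0.029],
  [1,0,0,0,-0.029],
  [1,0,0,0,0],
])

```text
time_s: 4.25
tcp_pos: [553.3, -214.5, 231.2]
eef_rot: [-0.0, -0.107, 0.994, 0.0]
force: [0.4, -0.4, -0.5]
grip_width: 0.997
finger_force: 0.0
```

```bash
cat >> h.py <<'E'
from scipy.spatial.transform import Rotation as Ro
def pose():
    s=ctrl.get_state();q=s['eef_rot'];M=Ro.from_quat([q[1],q[2],q[3],q[0]]).as_matrix()
    return s,np.array(s['tcp_pos']),M,np.degrees(np.arctan2(M[1,0],M[0,0]))
E
python3 - <<'E'
from h import *
np.set_printoptions(precision=2,suppress=True)
s,p,M,y=pose();print(s['time_s'],p,M,y,s['force'],s['joint_positions'])
snap('wrist','w1.png')
for n,z in [('jack',66),('saddle_top',50),('handle_grip',121)]:
    for m in ctrl.masks_of('wrist',n)[:2]: print(n,m['p'],m['position'],m['region'].sum(),atz('wrist',m['position'],z))
E
```

```text
4.25 [ 553.32 -214.54  231.25] [[-0.98 -0.21 -0.  ]
 [-0.21  0.98  0.  ]
 [ 0.    0.   -1.  ]] -167.75477080261447 [ 0.43 -0.39 -0.52] [-0.51  0.38  0.13  1.32  0.   -0.72]
jack 0.64 [330.8, 192.5] 11599 [ 554.5  -209.51   66.  ]
saddle_top 0.78 [331.9, 113.6] 689 [ 475.05 -225.57   50.  ]
handle_grip 0.73 [329.9, 306.1] 2219 [ 655.52 -188.89  121.  ]
```

View pics/w1.png

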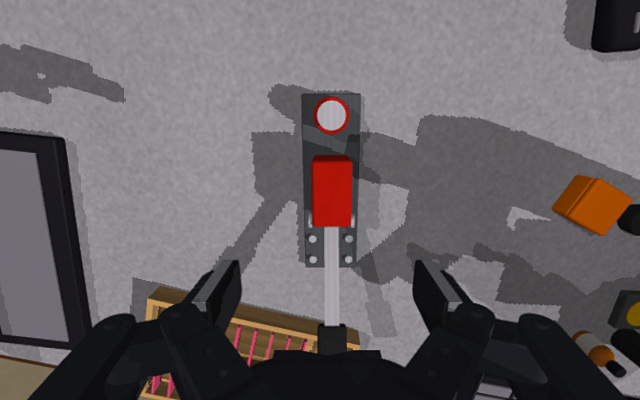

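The wrist view shows the saddle at (331,115), the base-plate corners at (302,94), (360,94), (306,267) and (356,267), and the red body top at x 313–352 and rows 163–227.

```bash
python3 - <<'E'
from h import *
np.set_printoptions(precision=2,suppress=True)
s,p,M,y=pose()
A=atz('wrist',(331,94),10)[:2];B=atz('wrist',(331,267),10)[:2];S=atz('wrist',(331.5,114.5),50)[:2]
w=[np.linalg.norm(atz('wrist',a,10)-atz('wrist',b,10)) for a,b in [((302,94),(360,94)),((306,267),(356,267))]]
u=(A-B)/np.linalg.norm(A-B);print(A,B,np.linalg.norm(A-B),w,np.degrees(np.arctan2(u[1],u[0])))
T=[atz('wrist',q,66)[:2] for q in [(313,163),(352,163),(313,227),(352,227)]]; print('body top',np.array(T),np.mean(T,0))
# template fit of origin + yaw
from scipy.optimize import least_squares
J=[(95,35,10),(95,-35,10),(-130,35,10),(-130,-35,10),(70,0,50),(-50,22,66),(-50,-22,66)]
px=[(302,94),(360,94),(306,267),(356,267),(331.5,114.5),(313,227),(352,227)]
def f(v,flip=False):
    c,s_=np.cos(v[2]),np.sin(v[2]); r=[]
    for (a,b,z),q in zip(J,px): r+=list(proj('wrist',[v[0]+c*a-s_*b,v[1]+s_*a+c*b,z])-q)
    return r
for k in (1,-1):
    J=[(a,b*k,z) for a,b,z in J]
    o=least_squares(f,[S[0]+70,S[1]+14,np.radians(-167)]);print(o.x,np.degrees(o.x[2]),o.cost,np.array(o.fun).reshape(-1,2))
    if o.cost<200:
        g=o.x[:2]-14*np.array([np.cos(o.x[2]),np.sin(o.x[2])]);print('grasp',g,'saddle',o.x[:2]+70*np.array([np.cos(o.x[2]),np.sin(o.x[2])]),'tool shift',M.T@np.array([*(g-p[:2]),0]), 'dyaw',np.degrees(o.x[2])-y)
E
```

```text
[ 453.39 -230.8 ] [ 670.66 -182.81] 222.4992449183084 [np.float64(67.06215858867075), np.float64(68.70089256807087)] -167.54632512136322
body top [[ 527.52 -234.46]
 [ 518.92 -194.73]
 [ 597.23 -220.35]
 [ 588.06 -177.95]] [ 557.93 -206.87]
[ 544.72 -210.36   -2.92] -167.4731903810727 5.040811237764212 [[-1.18 -1.11]
 [ 1.43 -1.44]
 [-0.14  0.83]
 [ 0.77  0.57]
 [ 0.21  0.42]
 [-0.75  0.77]
 [-0.22  0.56]]
grasp [ 558.39 -207.32] saddle [ 476.39 -225.54] tool shift [-6.46  5.99 -0.  ] dyaw 0.39599856418783475
[ 545.92 -210.09   -2.92] -167.46164984710867 7603.482535813041 [[ 59.38  -0.32]
 [-59.16   0.03]
 [ 50.76   1.36]
 [-50.1    1.64]
 [  0.2    1.64]
 [ 38.77   1.59]
 [-39.72   1.81]]
```

>>> step_arm([
  [1,-0.016,0.015,0.1,-0.001],
  [1,0,0,0.12,0],
  [1,0,0,0.12,0],
  [1,0,0,0.1,0],
  [1,0,0,0.063,0],
  [1,0,0,0,0],
  [0.3,0,0,0,0],
  [0.3,0,0,0,0],
  [0.3,0,0,0,0],
  [0.3,0,0,0,0],
], force=70)

```text
time_s: 5.7
tcp_pos: [559.0, -207.8, 31.5]
eef_rot: [0.001, -0.11, 0.994, -0.001]
force: [-1.8, 0.1, 9.1]
grip_width: 0.503
finger_force: 72.7
```

>>> step_arm([
  [0.3,0,0,-0.04,0],
  [0.3,0,0,-0.09,0],
  [0.3,0,0,-0.1,0],
  [0.3,0,0,-0.01,0.02],
  [0.3,0,0,0,0.025],
  [0.3,0,0,0,0.025],
  [0.3,0,0,0,0.025],
  [0.3,0,0,0,0.025],
  [0.3,0,0,0,0.025],
  [0.3,0,0,0,0.025],
  [0.3,0,0,0,0.025],
  [0.3,0,0,0,0.025],
])

```text
time_s: 7.2
tcp_pos: [557.9, -207.1, 125.9]
eef_rot: [-0.0, 0.551, 0.835, -0.0]
force: [0.2, -0.7, -9.5]
grip_width: 0.505
finger_force: 73.7
```

>>> step_arm([
  [0.3,0,0,0,0.025],
  [0.3,0,0,0,0.025],
  [0.3,0,0,0,0.015],
  [0.3,0.08,-0.02,0,0],
  [0.3,0.11,-0.03,0,0],
  [0.3,0.11,-0.03,0,0],
  [0.3,0.11,-0.03,0,0],
  [0.3,0.11,-0.03,0,0],
  [0.3,0.04,0,0,0],
  [0.3,0,0,0,0],
  [0.3,0,0,0,0],
])

```text
time_s: 8.57
tcp_pos: [502.3, 15.9, 126.1]
eef_rot: [0.0, 0.707, 0.707, -0.0]
force: [0.5, -0.2, -8.3]
grip_width: 0.507
finger_force: 73.9
```

```bash
python3 - <<'E'
from h import *
np.set_printoptions(precision=2,suppress=True)
s,p,M,y=pose();print(s['time_s'],p,M,y,s['force'],s['joint_positions'],s['grip_width'],s['finger_force'])
im=snap('wrist','w2.png')
hsv=cv2.cvtColor(im,cv2.COLOR_RGB2HSV); m=cv2.inRange(hsv,(20,120,60),(35,255,255))
n,l,st,c=cv2.connectedComponentsWithStats(m)
for i in range(1,n):
    if st[i,4]>60: print('yellow',st[i],c[i],atz('wrist',c[i],75))
for n,z in [('saddle_top',140),('lift_pad',75)]:
    for m in ctrl.masks_of('wrist',n)[:2]: print(n,m['p'],m['position'],m['region'].sum(),atz('wrist',m['position'],z))
E
```

```text
8.575 [502.34  15.86 126.05] [[-0.  1.  0.]
 [ 1.  0. -0.]
 [-0.  0. -1.]] 90.03242842415906 [ 0.53 -0.22 -8.32] [-0.13  0.28 -0.32  0.97 -0.    1.44] 0.5065888011534971 73.92117977142334
saddle_top 0.8 [327.6, 92.3] 4883 [503.05 100.69 140.  ]
```

View pics/w2.png

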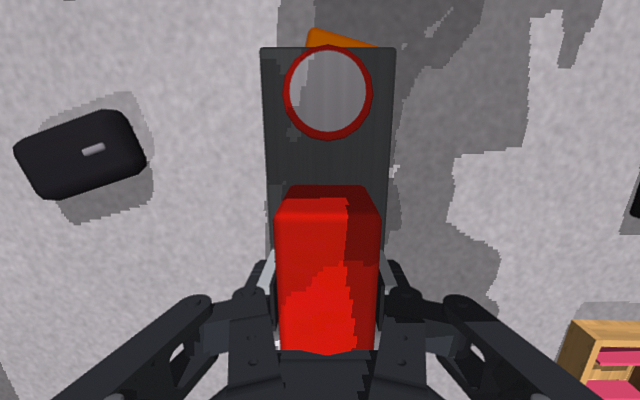

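The jack is held square in the gripper, but I shifted the wrong way in x. I'll move so that the pad shows to the right of the jack.

>>> step_arm([
  [0.3,0,0.03,-0.05,0],
  [0.3,0.06,0.04,-0.05,0],
  [0.3,0.06,0.04,0,0],
  [0.3,0.02,0.01,0,0],
  [0.3,0,0,0,0],
  [0.3,0,0,0,0],
])

```text
time_s: 9.48
tcp_pos: [549.5, 71.9, 165.9]
eef_rot: [-0.0, 0.707, 0.707, -0.0]
force: [0.7, 0.7, -8.3]
grip_width: 0.505
finger_force: 74.9
```

```bash
python3 - <<'E'
from h import *
np.set_printoptions(precision=2,suppress=True)
s,p,M,y=pose();print(s['time_s'],p,y)
im=snap('wrist','w3.png')
hsv=cv2.cvtColor(im,cv2.COLOR_RGB2HSV); m=cv2.inRange(hsv,(20,120,60),(35,255,255))
n,l,st,c=cv2.connectedComponentsWithStats(m)
for i in range(1,n):
    if st[i,4]>60: print('yellow',st[i],c[i],atz('wrist',c[i],75))
for n,z in [('saddle_top',p[2]+18.5),('lift_pad',75)]:
    for m in ctrl.masks_of('wrist',n)[:2]: print(n,m['p'],m['position'],m['region'].sum(),atz('wrist',m['position'],z)-p)
E
```

```text
9.475 [549.52  71.95 165.91] 90.02900292010493
yellow [ 400   20   51   56 2251] [424.84  47.53] [619.87 195.57  75.  ]
saddle_top 0.97 [328.1, 92.0] 4720 [ 1.05 84.8  18.5 ]
lift_pad 0.93 [423.9, 40.1] 5963 [ 69.47 128.6  -90.91]
```

View pics/w3.png

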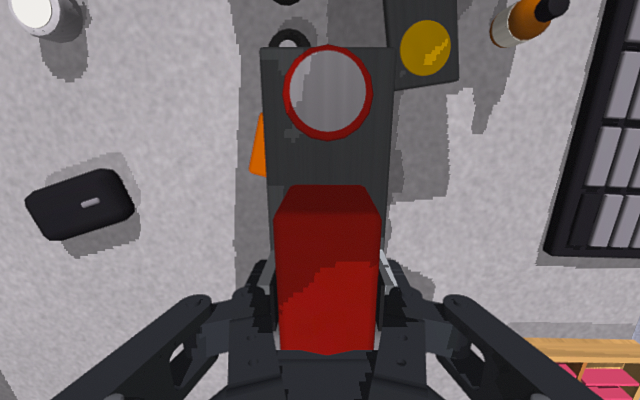

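>>> step_arm([
  [0.3,-0.04,0.05,0,0],
  [0.3,-0.04,0.08,0,0],
  [0.3,0,0.043,0,0],
  [0.3,0,0,0.08,0],
  [0.3,0,0,0.1,0],
  [0.3,0,0,0.08,0],
  [0.3,0,0,0.05,0],
  [0.3,0,0,0.02,0],
  [0.3,0,0,0,0],
  [0.3,0,0,0,0],
])

```text
time_s: 10.88
tcp_pos: [619.8, 40.6, 35.1]
eef_rot: [0.001, 0.707, 0.707, 0.0]
force: [-0.5, -0.6, -7.8]
grip_width: 0.502
finger_force: 74.9
```

```bash
python3 - <<'E'
from h import *
np.set_printoptions(precision=2,suppress=True)
s,p,M,y=pose();print(s['time_s'],p,y,s['force'])
im=snap('wrist','w4.png')
hsv=cv2.cvtColor(im,cv2.COLOR_RGB2HSV); m=cv2.inRange(hsv,(20,120,60),(35,255,255))
n,l,st,c=cv2.connectedComponentsWithStats(m)
for i in range(1,n):
    if st[i,4]>60: print('yellow',st[i],c[i],atz('wrist',c[i],75))
for n,z in [('saddle_top',p[2]+18.5),('lift_pad',75)]:
    for m in ctrl.masks_of('wrist',n)[:2]: print(n,m['p'],m['position'],m['region'].sum(),atz('wrist',m['position'],z))
snap('scene','s4.png'); 
E
```

```text
10.875 [619.79  40.65  35.08] 90.06277632400905 [-0.53 -0.62 -7.83]
saddle_top 0.9 [326.5, 94.0] 4744 [619.93 124.68  53.58]
```

View pics/w4.png

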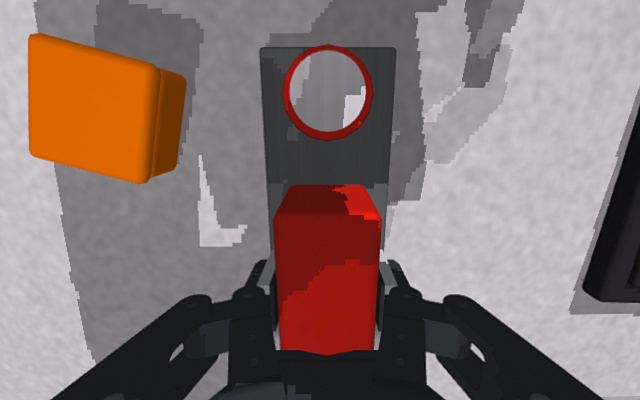

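>>> step_arm([
  [0.3,0,0,0.004,0],
  [0.3,0.05,0,0,0],
  [0.3,0.06,0,0,0],
  [0.3,0.047,0,0,0],
  [0.3,0.02,0,0,0],
  [0.3,0,0,0,0],
  [0.3,0,0,0,0],
])

```text
time_s: 11.95
tcp_pos: [619.2, 111.0, 32.5]
eef_rot: [0.0, 0.707, 0.707, -0.0]
force: [-0.2, -0.3, -8.4]
grip_width: 0.504
finger_force: 75.1
```

```bash
python3 - <<'E'
from h import *
np.set_printoptions(precision=2,suppress=True)
s,p,M,y=pose();print(s['time_s'],p,y,s['force'])
im=snap('wrist','w5.png')
hsv=cv2.cvtColor(im,cv2.COLOR_RGB2HSV); m=cv2.inRange(hsv,(20,120,60),(35,255,255))
n,l,st,c=cv2.connectedComponentsWithStats(m)
for i in range(1,n):
    if st[i,4]>60: print('yellow',st[i],c[i],atz('wrist',c[i],75), atz('wrist',c[i],75)-p)
E
```

```text
11.95 [619.17 111.    32.46] 90.04326527772203 [-0.21 -0.26 -8.36]
yellow [  271    23   115   123 11068] [327.97  84.52] [619.96 195.97  75.  ] [ 0.8  84.97 42.54]
```

View pics/w5.png

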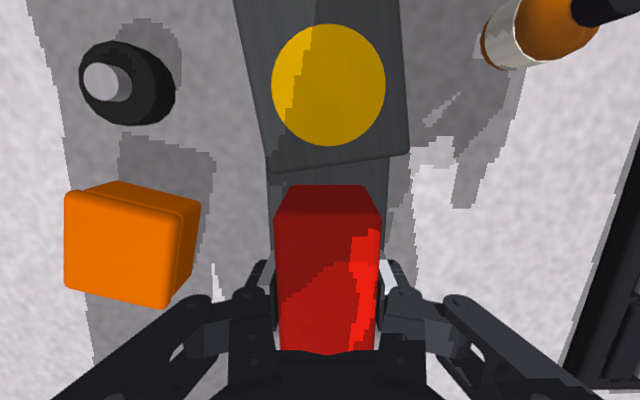

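The pad disc is at (328,85), which puts it at tool offset (0.8, 85.0) mm. The saddle was at about (0.5, 84.5), so they line up within 1 mm. Next I'll set the jack down and let go.

>>> step_arm([
  [0.3,0,0,0.003,0],
  [0.3,0,0,0.001,0],
  [0.75,0,0,0,0],
  [0.75,0,0,0,0],
  [0.75,0,0,0,0],
  [0.75,0,0,0,0],
])

```text
time_s: 12.75
tcp_pos: [619.2, 111.6, 30.9]
eef_rot: [0.0, 0.707, 0.708, 0.0]
force: [-0.0, -0.1, 0.3]
grip_width: 0.748
finger_force: 0.0
```

>>> step_arm([
  [0.75,0,0,-0.05,0],
  [0.75,0,0,-0.1,0],
  [0.75,0,0,-0.12,0],
  [0.75,0,0,-0.06,0],
  [0,-0.12,0,0,0],
  [0,-0.13,0,0,0],
  [0,-0.1,0,0,0],
  [0,-0.05,0,0,0],
  [0,0,0,0,0],
])

```text
time_s: 13.88
tcp_pos: [619.4, -49.1, 162.8]
eef_rot: [-0.0, 0.707, 0.707, 0.0]
force: [0.4, 0.5, -0.2]
grip_width: 0.001
finger_force: 0.0
```

```bash
python3 - <<'E'
from h import *
np.set_printoptions(precision=2,suppress=True)
s,p,M,y=pose();print(s['time_s'],p,y,s['force'],s['grip_width'])
im=snap('wrist','w6.png')
for n,z in [('handle_grip',121),('jack',66)]:
    for m in ctrl.masks_of('wrist',n)[:2]: print(n,m['p'],m['position'],m['region'].sum(),atz('wrist',m['position'],z))
hsv=cv2.cvtColor(im,cv2.COLOR_RGB2HSV); m=cv2.inRange(hsv,(20,120,60),(35,255,255))
n,l,st,c=cv2.connectedComponentsWithStats(m)
for i in range(1,n):
    if st[i,4]>60: print('yellow',st[i],c[i],atz('wrist',c[i],75))
for n,X in [('bodyfrontR',(641,150.7,66)),('bodyfrontL',(598,150.7,66)),('bodyrear',(619.7,75.7,66)),('grip',(619.7,-46.9,121.4))]: print(n,proj('wrist',X))
E
```

```text
13.875 [619.36 -49.14 162.81] 89.98457297297787 [ 0.44  0.53 -0.22] 0.0006960265568064815
handle_grip 0.73 [322.6, 183.6] 6170 [617.1 -12.7 121. ]
jack 0.69 [326.3, 100.8] 15225 [619.18  40.31  66.  ]
bodyfrontR [359.53 -72.93]
bodyfrontL [295.11 -73.19]
bodyrear [327.17  49.82]
grip [326.51 234.2 ]
```

View pics/w6.png

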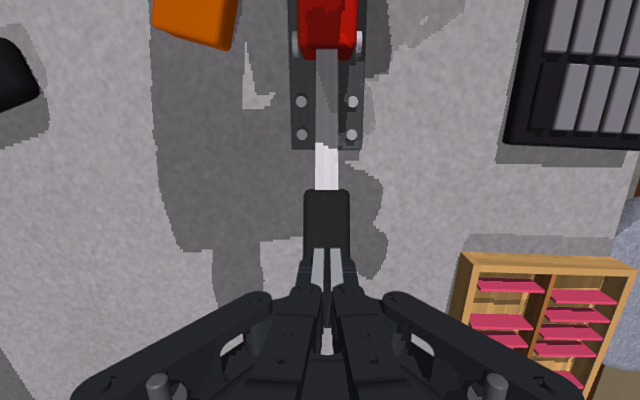

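The picture shows the jack aligned with the body rear at (327,50), as predicted, and the shut fingertips above the grip paddle at (327,250). Now the first stroke, following the grip's arc.

>>> step_arm([
  [0,0,0,0.06,0],
  [0,0,0,0.035,0],
  [0,0,0,0.005,0],
  [0,-0.008,0,0.016,0],
  [0,-0.008,0,0.017,0],
  [0,-0.006,0,0.017,0],
  [0,-0.006,0,0.017,0],
  [0,-0.005,0,0.017,0],
  [0,-0.004,0,0.017,0],
])

```text
time_s: 15.15
tcp_pos: [619.7, -63.1, 82.8]
eef_rot: [0.0, 0.707, 0.708, 0.001]
force: [-1.1, 6.4, 12.4]
grip_width: 0.0
finger_force: 6.2
```

>>> step_arm([
  [0,-0.003,0,0.018,0],
  [0,-0.003,0,0.018,0],
  [0,-0.001,0,0.018,0],
  [0,-0.001,0,0.018,0],
  [0,0,0,0,0],
  [0,0,0,0,0],
])

```text
time_s: 15.9
tcp_pos: [619.7, -66.2, 54.3]
eef_rot: [0.0, 0.707, 0.708, 0.001]
force: [-1.0, 6.3, 13.5]
grip_width: 0.001
finger_force: 6.7
```

```bash
python3 - <<'E'
from h import *
np.set_printoptions(precision=2,suppress=True)
s,p,M,y=pose();print(s['time_s'],p,s['force'])
def look(im,lab):
    hsv=cv2.cvtColor(im,cv2.COLOR_RGB2HSV)
    m=cv2.inRange(hsv,(0,150,50),(6,255,255))|cv2.inRange(hsv,(175,150,50),(180,255,255))
    n,l,st,c=cv2.connectedComponentsWithStats(m)
    for i in range(1,n):
        if st[i,4]>150: print(lab,'red',st[i],c[i])
look(cv2.imread('pics/w6.png')[:,:,::-1].copy(),'w6')
im=snap('wrist','w7.png');look(im,'now'); 
for y0 in (-53+18,): pass
for X in [(641,75.7,66),(598,75.7,66),(654.7,-4.3,10),(584.7,-4.3,10)]: print(X,proj('wrist',X))
E
```

```text
15.9 [619.69 -66.16  54.28] [-0.99  6.29 13.53]
w6 red [ 297    0   61   61 3206] [326.67  26.45]
(641, 75.7, 66) [384.73 -71.73]
(598, 75.7, 66) [267.02 -72.16]
(654.7, -4.3, 10) [382.59 140.28]
(584.7, -4.3, 10) [269.59 139.96]
```

View pics/w7.png

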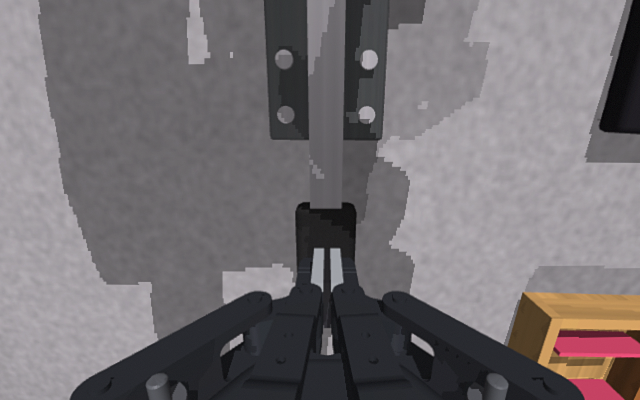

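The base's rear edge is at row 139 against a predicted 140, so the jack hasn't slipped. Now I'll let the handle all the way up.

>>> step_arm([
  [0,0.002,0,-0.036,0],
  [0,0.006,0,-0.036,0],
  [0,0.009,0,-0.034,0],
  [0,0.012,0,-0.034,0],
  [0,0.014,0,-0.034,0],
  [0,0,0,-0.04,0],
  [0,0,0,0,0],
  [0,0,0,0,0],
  [0,0,0,0,0],
  [0,0,0,0,0],
])

```text
time_s: 17.2
tcp_pos: [619.1, -49.2, 138.8]
eef_rot: [-0.0, 0.707, 0.707, -0.0]
force: [-0.9, -0.8, 0.6]
grip_width: -0.002
finger_force: 0.0
```

```bash
python3 - <<'E'
from h import *
np.set_printoptions(precision=2,suppress=True)
s,p,M,y=pose();print(s['time_s'],p,s['force'])
im=snap('wrist','w8.png');im=cv2.imread('pics/w8.png')
for X in [(641,75.7,66),(598,75.7,66),(654.7,-4.3,10),(584.7,-4.3,10),(619.7,-46.9+27,121.4+13)]: 
    q=proj('wrist',X);print(X,q);cv2.circle(im,tuple(int(round(v)) for v in q),4,(0,255,0),1)
cv2.imwrite('pics/w8a.png',im)
E
```

```text
17.2 [619.11 -49.25 138.81] [-0.9  -0.82  0.56]
(641, 75.7, 66) [359.92  38.51]
(598, 75.7, 66) [294.08  38.34]
(654.7, -4.3, 10) [365.43 152.52]
(584.7, -4.3, 10) [288.52 152.31]
(619.7, -19.9, 134.4) [326.86 209.22]
```

View pics/w8a.png

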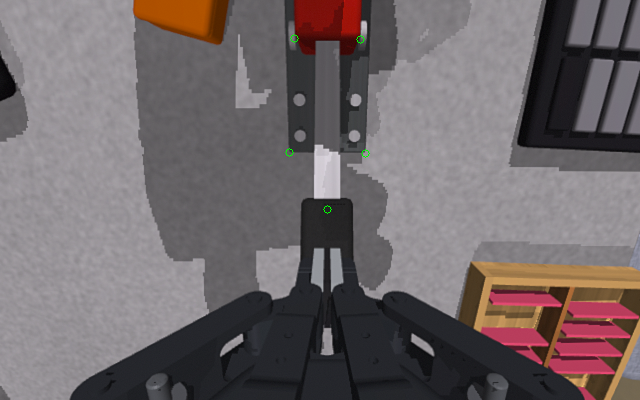

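The predicted points match the picture: the jack is in place and the handle is up. Now the second stroke, held down.

>>> step_arm([
  [0,0,0,0.035,0],
  [0,0,0,0.005,0],
  [0,-0.008,0,0.016,0],
  [0,-0.008,0,0.017,0],
  [0,-0.006,0,0.017,0],
  [0,-0.005,0,0.017,0],
  [0,-0.004,0,0.017,0],
  [0,-0.004,0,0.017,0],
  [0,-0.003,0,0.018,0],
  [0,-0.002,0,0.018,0],
  [0,-0.001,0,0.018,0],
  [0,0,0,0.018,0],
])

```text
time_s: 18.75
tcp_pos: [619.3, -66.6, 54.5]
eef_rot: [0.001, 0.707, 0.707, -0.0]
force: [-5.2, -4.3, 13.6]
grip_width: -0.001
finger_force: 7.2
```

>>> step_arm([
  [0,0,0,0.004,0],
  [0,0,0,0,0],
  [0,0,0,0,0],
  [0,0,0,0,0],
])

```text
time_s: 19.25
tcp_pos: [619.4, -66.6, 53.1]
eef_rot: [0.001, 0.707, 0.707, -0.0]
force: [-3.6, -2.5, 14.0]
grip_width: -0.001
finger_force: 6.9
```

```bash
python3 - <<'E'
from h import *
np.set_printoptions(precision=2,suppress=True)
s,p,M,y=pose();print(s['time_s'],p,s['force'],s['joint_velocities'])
im=snap('wrist','w9.png').astype(int).sum(2)
for X in [(654.7,-4.3,10),(584.7,-4.3,10)]: print(proj('wrist',X))
for c in (290,360,375): print(c,im[125:150,c])
E
```

```text
19.25 [619.37 -66.59  53.13] [-3.64 -2.53 14.05] [ 0. -0. -0.  0.  0. -0.]
[383.51 139.46]
[269.59 139.23]
290 [173 174 172 175 174 173 173 178 171 173 174 172 154 179 280 319 318 318
 321 324 327 330 330 336 336]
360 [129 133 129 129 129 133 132 132 134 134 133 130 115 123 193 260 259 250
 252 250 250 247 248 243 248]
375 [215 212 211 209 213 217 206 134 125 128 131 129 118 121 190 260 258 252
 249 249 247 244 246 247 244]
```

The base's rear edge is still at row 139, the handle is at about 0.49 rad, and the push is steady at 14 N. Handing in.

```bash
python3 -c "
from station import ctrl
print(ctrl.finish_job())"
```

```text
the job is handed in; nothing more can be done
None
```

I set the jack under the lift pad (saddle and pad lined up within about 1 mm), gave it one full stroke down and up, and handed in while holding the second stroke down at about 0.49 rad with 14 N; no verdict came back, and I worked out the handle angle from the fingertip height and did not measure the pad's raised height directly.

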